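# Bolt the chest lid: slide the bolt across and drop its handle into the notch

## Robot

A 7-joint arm with a two-finger parallel gripper is mounted at the origin on a cart in front of the work surface, level with it; the furniture and walls round the work are solid. World frame = base frame: x ahead of the robot, y to its left, z up, the work surface at z = 0. Lengths are in mm, angles in rad, forces in N, time in s.
With the tool pointing down it reaches from about 400 to 900 mm from the base axis. Payload 5.5 kg.
Tool frame: the origin (TCP) lies between the finger pads; the fingertips stand 8 mm ahead of it and the grasp point (between the pads) lies 11 mm behind it; x points along the fingers, z is the direction in which the jaws open and shut, and the axes are right-handed (so a half turn about x gives the same grasp; the last joint's range is limited). The gripper opens to 92 mm and grips with 3 to 60 N. Pads are 19 mm wide; open, the fingers measure 130 mm over their backs; the gripper's body (75 mm by 190 mm) begins 47 mm behind the grasp point.
Start: joints at [-0.932, 0.501, -0.427, 1.55, 0.221, 1.138, -0.21], TCP at [238.524, 604.654, 234.729] pointing down, gripper open.
Joint ranges: [-2.88, 2.88], [-0.31, 2.03], [-1.54, 1.56], [0.2, 2.42], [-1.41, 4.55], [0.19, 2.02], [-2.57, 2.57]. Speed limits (rad/s): [2.57, 2.57, 3.14, 3.14, 3.14, 3.14, 3.14].

## Interface

Orientations are given as a 3x3 rotation matrix whose columns are the frame's x, y, z axes.
In Python, from bench import manip gives the robot as it stands.
- The arm moves only by the shell command python3 -m crank 'ROWS' [FORCE]. ROWS is JSON, a list of rows, each an object of numbers: "rx", "ry", "rz": the turn, a rotation vector about the tool's x, y, z in degrees; "x", "y", "z": the shift along the tool's x, y, z in cm; "hand": the finger opening in cm, from 0 to 9.18. A call has 1 to 5 rows; each row shifts and turns the pose as measured when the row begins, along the tool's axes as they then stand; what a row does not reach is not made up. A row lasts 1/8 s, in which the tool goes at most 62.5 mm and 10.7 degrees, less where a joint would pass 70% of its speed; a pose out of reach is approached as far as the arm can. A call is refused whole if a number of a shift passes 6.25 or a number of a turn 10.7, either way. A call with a gripper value outside its range is refused whole. The fingers move at their own pace and stop on an object; FORCE is the grip in N (left out, the last holds). Time passes only in rows, so rows that do not move let the fingers close. It gives the time, the measured TCP pose, the force and the opening at its end, in the units of the state.
- manip.sense(): the state, without advancing time (a new reading comes with each control period).
- manip.camera(name): name is "scene" or "top"; returns the picture (480x640x3 uint8, blue, green, red); there is no depth.
- manip.camera_info(name): a dict with "fov_y" (degrees; the focal length in pixels is half the picture's height over the tangent of half this angle, whatever the lens; pixels are square), "cx", "cy" (the principal point, pixels), "camera_from_world" (4x4, takes a point from world to camera coordinates). Camera axes: x right, y down, z forward; pixel columns grow to the right and rows downward; lengths in mm; the calibration is good to about 2 mm. A picture is of the moment at which its call begins. camera_info takes no time and is no camera call.
- manip.close_job(): hands the job in, once; it reports no verdict.
Trained networks look in the newest picture that a camera, given by its name, has taken for a name from the list of things; names that differ only in an ending like _2 or _b are one class to them, and where a whole thing is asked for, a point or a joint stands for the part that bears it (a point fixed in the world has none). Each returns a list of dicts, best first, with "confidence" (0 to 1); they miss things now and then, are a little off and sometimes report something else, mostly with a low value. They report only what shows in the picture. A call takes as long as a camera call.
- manip.recognise(camera, name): "box" ([centre column, centre row, width, height] as shares, 0 to 1, of the picture: columns of its width, rows of its height, round what is visible of it).
- manip.trace(camera, name): "region" (480x640 bool, what is visible of it) and "box" ([centre column, centre row, width, height] as shares, 0 to 1, of the picture: columns of its width, rows of its height, round what is visible of it).
- manip.landmark_of(camera, name): "at" ([row, column] as shares, 0 to 1, of the picture: columns of its width, rows of its height: a listed point, or the origin of a listed thing).
The state is a dict: "time_s": time; "joint_pos": joint angles; "joint_vel": joint speeds; "tau": joint torques, N m; "eef_pos": TCP position; "ee_rot": TCP orientation; "force": force on the tool from outside, world axes, zero at the start; "moment": the same for the moment, N m; "finger_gap": opening from 0.0 (shut) to 1.0 (fully open).
Only numpy, scipy, OpenCV 4.12 (cv2) and the standard library are available. Lean on these libraries where they do the work, as an engineer would, in place of code of your own. Each camera call takes 0.05 s, during which the arm holds its last target.

## Task

Bolt the lid of the small wooden chest shut: by its upright handle slide the bolt across into the keeper, then turn the handle down towards the chest's front until it lies right at the bottom of the notch in the steel plate, then let go. Where the notch sits is not known exactly, so feel for it and do not force the handle against the plate. Leave the bottle, the cup and the tape roll as they are.

Things in the scene. Friction and masses are not known exactly. Their poses are not given: they have to be found in the camera images.
- chest: Fixed wooden chest, 200 (x) x 357 (y) x 60 mm high; origin: centre of its underside; x away from its front face, y to its left, z up. Its top is a plywood lid (left) and a fixed board (right), seam at chest y = -87 mm. A steel barrel bolt lies along y on the lid: its axis is at chest x = -65 mm, 82 mm above the bench, 35 mm behind the front edge. The handle stands up out of a steel channel.
- notch_mean (a point): Middle of the range in which the notch may lie: on the channel's 4 mm steel front plate, 14 mm in front of the bolt axis, at axis height, chest y = -14 mm. The plate is clamped anew each time: the real notch (13 mm wide, open at the top) is up to 15 mm to either side along y, unmeasured; it is met when the bolt has slid 29 to 59 mm. Plate top: 24 mm above the axis.
- keeper (a point): Centre of the keeper, a fixed steel arch on the right board that the bolt's end slides into; 22 (x) x 20 (y) mm, its top 34 mm above the chest's top.
- bolt (a joint): Slide of the bolt, m: 0 = drawn right back (handle at chest y = +30 mm), growing as it slides to chest -y (right) into the keeper, at most 0.068. It starts between 0 and 0.012, slides with about 1.5 N of friction and stays where it is left.
- handle (a joint): Turn of the handle about the bolt axis, rad: 0 = upright, growing as it turns down to the chest's front (chest -x); 1.4 = at the bottom of the notch. Starts at 0 to 0.2 and stays where left (0.03 N m friction). Beside the notch the plate stops it at 0.29. Over 50 N between handle and plate damages them; the plate is touched 27 mm from the axis, so that is about 19 N at the knob.
- knob (a point): Centre of the black ball knob, 28 mm across, on the end of the 9 mm square handle bar, 70 mm from the bolt axis. Upright it is 152 mm above the bench; down, 94 mm above it and 34 mm in front of the chest's front edge. Nothing stands beside it. It can be pinched by its upper half from front and back, or pushed.
- glue_bottle: Bystander: white glue bottle with blue band and orange nozzle, 43 mm across, 120 mm high, standing on the bench to the right; origin at the centre of its underside.
- cup: Bystander: clear plastic mixing cup with some blue in it, 57 mm across, 48 mm high, standing on the bench to the left; origin at the centre of its underside.
- tape_roll: Bystander: roll of masking tape, 105 mm across, 25 mm high, lying on the lid behind the bolt; origin at the centre of its underside.

How it is judged (in metres and radians):
On the way:
1. the bolt has slid at least 25 mm across with the handle still up (value of joint bolt above 0.025 m and value of joint handle below 0.6 rad), for 0.05 s.
At the end, for the whole second after the job is handed in: The bolt is across (slid at least 25 mm) and at rest, held by its handle lying down in the notch (turned down at least 1.25 rad from upright) (value of joint bolt above 0.025 m and value of joint handle above 1.25 rad and velocity of joint bolt below 0.005 m/s and velocity of joint handle below 0.05 rad/s); the robot touches nothing.
It fails at once if the handle is forced against the notched plate (more than 50 N between them) (contact force between handle and notch_plate above 50 N).
It fails at once if the glue bottle is moved more than 20 mm (distance of glue_bottle from where it was at the start of the episode above 0.02 m).
It fails at once if the cup is moved more than 20 mm (distance of cup from where it was at the start of the episode above 0.02 m).
It fails at once if the tape roll is moved more than 20 mm (distance of tape_roll from where it was at the start of the episode above 0.02 m).
It also fails if it takes over 64 s, if anything falls off the work surface, if the arm or the gripper's body presses on something with over 40 N, if the wrist force passes 120 N, or if a joint passes its speed limit or range.

## Working session

There is one attempt and no reset: what is moved stays moved. The work goes in short steps, Python scripts to look and compute and a shell command to move; the robot and the scene stay as the last step left them, time stands still between calls to the robot, and variables do not carry over. Pictures are saved under pics/ and viewed, and the job is handed in when it is done.

```bash
mkdir -p pics; ls; python3 - <<'E'
from bench import manip
import cv2,numpy as np
s=manip.sense(); print(s['time_s'],s['eef_pos'],np.round(s['ee_rot'],3).tolist(),s['force'],s['finger_gap'])
for c in('scene','top'):
    im=manip.camera(c); cv2.imwrite(f'pics/{c}0.png',im)
    i=manip.camera_info(c);print(c,i)
    for n in('knob','keeper','notch_mean','chest','glue_bottle','cup','tape_roll'):
        r=manip.landmark_of(c,n)
        print(n,[(round(d['at'][1]*640,1),round(d['at'][0]*480,1),round(d['confidence'],2)) for d in r[:2]])
E
```

```text
pics
0.0 [238.35121965 603.99432038 233.67953158] [[-0.001, -0.93, 0.367], [-0.002, 0.367, 0.93], [-1.0, 0.0, -0.002]] [-0.35224645 -0.20389636 -0.20038471] 1.002026788451144
scene {'fov_y': 57.398174610318236, 'cx': 318.65595549775753, 'cy': 236.14533251982232, 'camera_from_world': array([[ 7.62733215e-01, -6.46565089e-01,  1.38429725e-02,
        -4.35886754e+02],
       [-4.50273136e-01, -5.46294792e-01, -7.06269143e-01,
         3.29188911e+02],
       [ 4.64211315e-01,  5.32461816e-01, -7.07808074e-01,
         1.02436275e+03],
       [ 0.00000000e+00,  0.00000000e+00,  0.00000000e+00,
         1.00000000e+00]])}
knob [(300.5, 210.0, 0.49)]
keeper [(337.3, 249.7, 0.68)]
notch_mean [(305.2, 236.0, 0.59)]
chest [(316.6, 240.1, 0.92)]
glue_bottle [(402.0, 397.9, 0.57)]
cup [(212.1, 203.1, 0.52)]
tape_roll [(295.5, 208.0, 0.95)]
top {'fov_y': 51.15186001162159, 'cx': 318.20436640951664, 'cy': 234.06812653435, 'camera_from_world': array([[-7.91152315e-03, -9.99615488e-01, -2.65759985e-02,
         1.46587222e+01],
       [-9.80720205e-01,  1.29459666e-02, -1.94987901e-01,
         5.65427149e+02],
       [ 1.95256978e-01,  2.45209674e-02, -9.80445529e-01,
         1.38665313e+03],
       [ 0.00000000e+00,  0.00000000e+00,  0.00000000e+00,
         1.00000000e+00]])}
knob [(290.8, 232.1, 0.5)]
keeper [(340.5, 223.4, 0.6)]
notch_mean [(308.3, 238.8, 0.82)]
chest [(296.4, 220.7, 0.68), (472.7, 278.2, 0.18)]
glue_bottle [(473.5, 275.8, 0.78)]
cup [(176.5, 276.2, 0.64)]
tape_roll [(261.8, 212.6, 0.89)]
```

View pics/scene0.png

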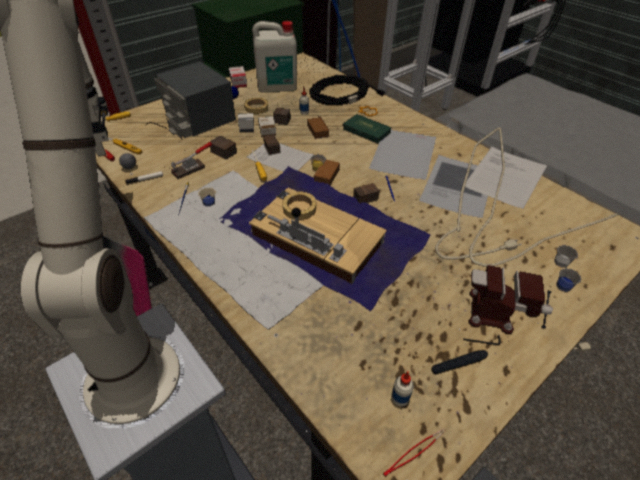

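View pics/top0.png

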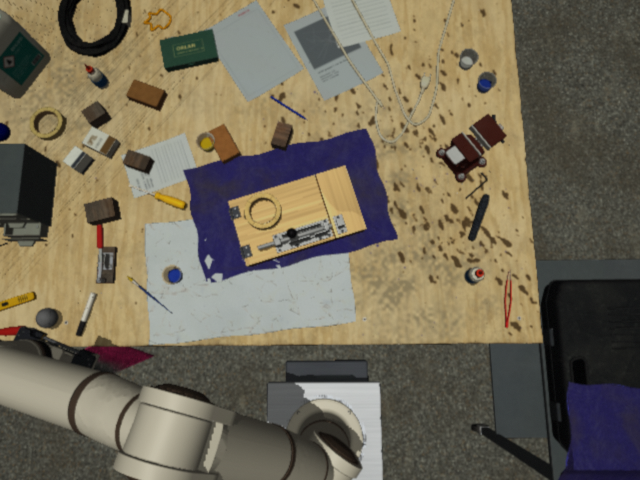

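```bash
cat > h.py <<'E'
from bench import manip
import numpy as np, cv2
def cam(c):
    i=manip.camera_info(c); f=240/np.tan(np.radians(i['fov_y']/2)); return f,i['cx'],i['cy'],np.array(i['camera_from_world'])
def ray(c,u,v):
    f,cx,cy,T=cam(c); R=T[:3,:3]; o=-R.T@T[:3,3]; d=R.T@np.array([(u-cx)/f,(v-cy)/f,1]); return o,d
def atz(c,u,v,z):
    o,d=ray(c,u,v); return o+d*(z-o[2])/d[2]
def tri(obs):
    A=np.zeros((3,3));b=np.zeros(3)
    for c,u,v in obs:
        o,d=ray(c,u,v); d/=np.linalg.norm(d); P=np.eye(3)-np.outer(d,d);A+=P;b+=P@o
    x=np.linalg.solve(A,b); return x
def proj(c,p):
    f,cx,cy,T=cam(c); q=T[:3,:3]@np.array(p)+T[:3,3]; return f*q[0]/q[2]+cx,f*q[1]/q[2]+cy
E
python3 - <<'E'
from h import *
S=dict(knob=(300.5,210),keeper=(337.3,249.7),notch=(305.2,236),chest=(316.6,240.1),bottle=(402,397.9),cup=(212.1,203.1),tape=(295.5,208))
T=dict(knob=(290.8,232.1),keeper=(340.5,223.4),notch=(308.3,238.8),chest=(296.4,220.7),bottle=(473.5,275.8),cup=(176.5,276.2),tape=(261.8,212.6))
for k in S: print(k,tri([('scene',*S[k]),('top',*T[k])]).round(1))
for c in('scene','top'):
    im=cv2.imread(f'pics/{c}0.png'); x0,y0=(220,160) if c=='scene' else (200,170)
    cv2.imwrite(f'pics/{c}0z.png',cv2.resize(im[y0:y0+130,x0:x0+180],None,fx=4.4,fy=4.4,interpolation=cv2.INTER_CUBIC))
E
```

```text
knob [558.8  76.6 151.5]
keeper [590.9 -55.4  79.1]
notch [547.2  34.8  90.3]
chest [622.6  74.4  -6.6]
bottle [ 445.9 -440.9    3.6]
cup [460.4 430.3  -4.5]
tape [627.9 174.   56.7]
```

The pictures show the chest at about (300,215) in top. The knob is at about (291,232), the keeper at about (340,222), the tape roll behind the bolt, the cup on the far left and the bottle on the far right.

View pics/scene0z.png

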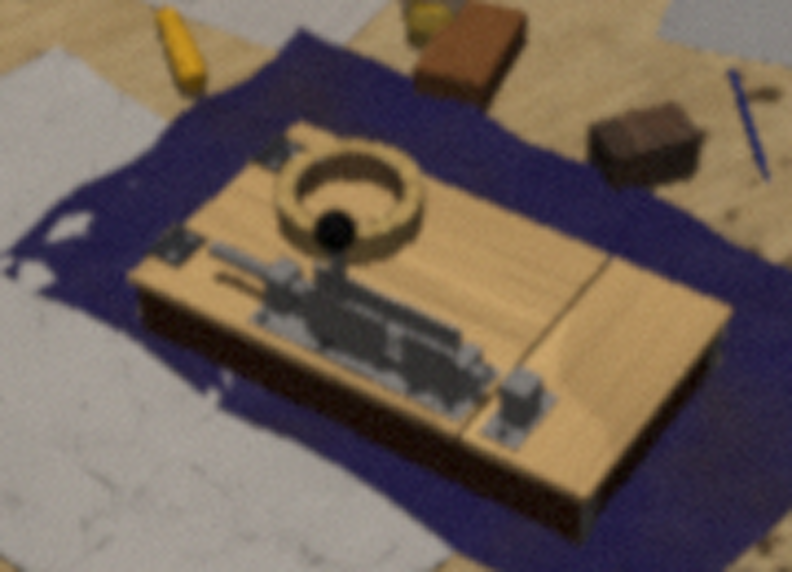

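View pics/top0z.png

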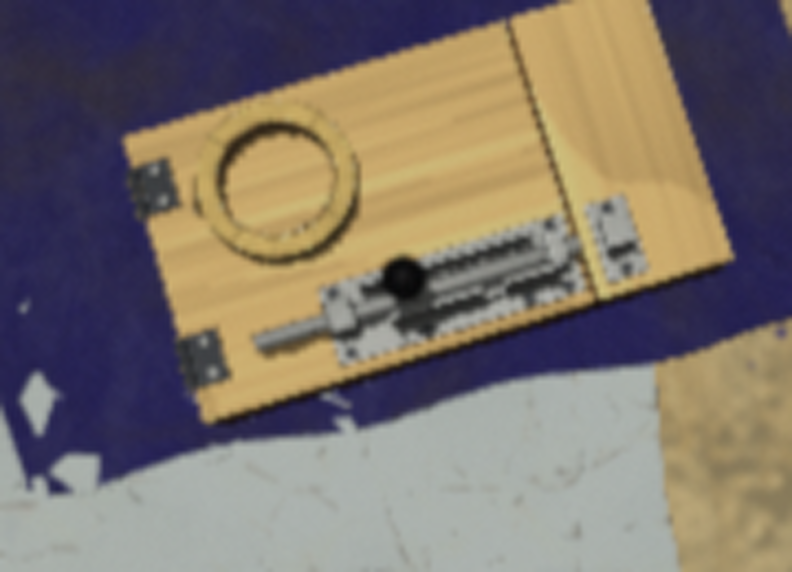

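```bash
python3 - <<'E'
from h import *
z=lambda u,v:(200+(u)/4.4,170+(v)/4.4)
FL,FR,BL=[atz('top',*z(*p),60) for p in((207,422),(733,260),(127,137))]
print(FL,FR,BL,np.linalg.norm(FL-FR),np.linalg.norm(FL-BL))
zs=lambda u,v:(220+(u)/4.4,160+(v)/4.4)
fl,fr,bl,br=[atz('scene',*zs(*p),60) for p in((130,280),(582,497),(300,122),(732,310))]
print(fl,fr,bl,br,np.linalg.norm(fl-fr),np.linalg.norm(fl-bl))
from scipy.optimize import least_squares
obs=[('top',z(207,422),(-100,178.5)),('top',z(733,260),(-100,-178.5)),('top',z(127,137),(100,178.5)),
('scene',zs(130,280),(-100,178.5)),('scene',zs(582,497),(-100,-178.5)),('scene',zs(300,122),(100,178.5)),('scene',zs(732,310),(100,-178.5))]
def W(p,x,y,zz): c,s=np.cos(p[2]),np.sin(p[2]); return [p[0]+c*x-s*y,p[1]+s*x+c*y,zz]
r=lambda p:np.concatenate([np.subtract(proj(c,W(p,x,y,60)),uv) for c,uv,(x,y) in obs])
o=least_squares(r,[620,60,.25]);p=o.x;print(p,o.fun.round(1)); np.save('p.npy',p)
def C(q): c,s=np.cos(p[2]),np.sin(p[2]); d=np.array(q[:2])-p[:2]; return c*d[0]+s*d[1],-s*d[0]+c*d[1],q[2]
print('knob chest',C(tri([('scene',*zs(335,232)),('top',*z(405,278))])), tri([('scene',*zs(335,232)),('top',*z(405,278))]))
# notch: intersect ray with plane chest x=-79
oo,d=ray('scene',*zs(397,345))
for t in np.linspace(0,2000,20001):
    q=C(oo+d*t)
    if q[0]>-79 : print('notch',q);break
print('expected', [C(W(p,-79,y,106)) for y in(-14,)])
im=cv2.imread('pics/scene0.png')
f=lambda q:[round(a,1) for a in proj('scene',W(p,*q))]
for y in(32,-48):print(f((-79,y,106)),f((-79,y,82)))
im=im[225-20:225+40,270:350]; cv2.imwrite('pics/pl.png',cv2.resize(im,None,fx=10,fy=10,interpolation=cv2.INTER_CUBIC))
E
```

```text
[475.09598392 211.71080393  60.        ] [ 577.44131039 -130.24949614   60.        ] [666.22943052 268.81489827  60.        ] 356.9473528041164 199.48150791574528
[472.54445707 203.94503081  60.        ] [ 577.11794805 -131.95834931   60.        ] [665.44692696 266.14943077  60.        ] [767.80752512 -77.00894678  60.        ] 351.80491155303855 202.68386778909203
[6.21694830e+02 6.77009901e+01 2.91163903e-01] [ 0.6  0.1  0.6  0.1  0.5 -0.  -0.5 -1.4  0.   0.  -0.  -0.3 -0.4 -0.6]
knob chest (np.float64(-64.97311241915403), np.float64(28.837949385263016), np.float64(147.2718498695124)) [551.17797648  76.67350372 147.27184987]
notch (np.float64(-78.99525365289604), np.float64(-28.24851335901884), np.float64(89.94427436184378))
expected [(np.float64(-78.99999999999993), np.float64(-14.000000000000021), 106)]
[np.float64(292.5), np.float64(226.0)] [np.float64(292.7), np.float64(232.0)]
[np.float64(316.2), np.float64(237.2)] [np.float64(316.1), np.float64(243.2)]
```

View pics/pl.png

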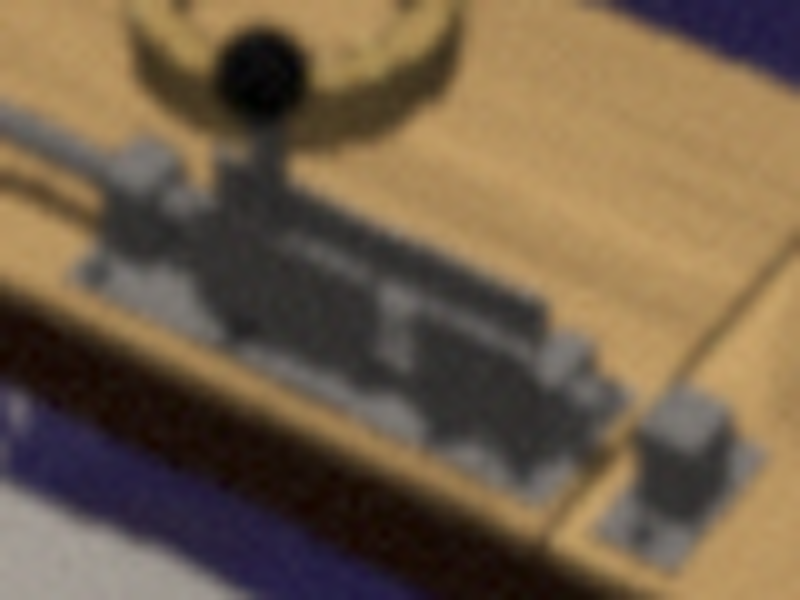

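Scene picture: the notch shows as a light gap in the front plate at about px (310,237), so chest y is about -27 and the slide about 55 mm, to be confirmed by feel. The fitted chest edges agree with 357 × 200 mm. First I turn the jaws onto chest x.

```bash
python3 -m crank '[{"rx":10.4},{"rx":10.4},{"rx":10.4},{"rx":10.4},{"rx":10.4}]'
cat >> h.py <<'E'
p=np.load('p.npy')
def W(x,y,z): c,s=np.cos(p[2]),np.sin(p[2]); return np.array([p[0]+c*x-s*y,p[1]+s*x+c*y,z])
def C(q): c,s=np.cos(p[2]),np.sin(p[2]); d=np.array(q[:2])-p[:2]; return np.array([c*d[0]+s*d[1],-s*d[0]+c*d[1],q[2]])
def st(target=None):
    s=manip.sense(); R=np.array(s['ee_rot']); e=np.array(s['eef_pos']); c,sn=np.cos(p[2]),np.sin(p[2]); Rc=np.array([[c,sn,0],[-sn,c,0],[0,0,1]])
    print('t',round(s['time_s'],2),'chest tcp',C(e).round(1),'tool in chest',(Rc@R).round(3).tolist(),'F chest',(Rc@np.array(s['force'])).round(1),'gap',round(s['finger_gap']*91.8,1))
    if target is not None: print('shift cm tool', (R.T@(W(*target)-e)/10).round(2))
E
python3 -c "
from h import *
st((-65,28.8,235));print(W(-65,28.8,150))"
```

```text
t 0.8 chest tcp [-212.9  624.3  234.7] tool in chest [[0.0, -0.786, 0.619], [0.0, 0.619, 0.786], [-1.0, 0.0, 0.0]] F chest [-0.2  0.   0.1] gap 91.6
shift cm tool [-3.000e-02 -4.846e+01 -3.764e+01]
[551.16311461  76.62943307 150.        ]schema error: expected keys rx, ry, rz, x, y, z, hand
```

The call was refused, so it probably wants all the keys in every row.

```bash
python3 -m crank '[{"rx":10.4,"ry":0,"rz":0,"x":0,"y":0,"z":0,"hand":9.1},{"rx":10.4,"ry":0,"rz":0,"x":0,"y":0,"z":0,"hand":9.1},{"rx":10.4,"ry":0,"rz":0,"x":0,"y":0,"z":0,"hand":9.1},{"rx":10.4,"ry":0,"rz":0,"x":0,"y":0,"z":0,"hand":9.1},{"rx":10.4,"ry":0,"rz":0,"x":0,"y":0,"z":0,"hand":9.1}]'
python3 -c "
from h import *
st((-65,28.8,235))"
```

```text
time_s: 1.42
eef_pos: [238.5, 604.6, 234.7]
ee_rot: [[-0.001, -0.256, 0.967], [0.0, 0.967, 0.256], [-1.0, 0.0, -0.001]]
force: [0.5, -0.0, -0.2]
finger_gap: 0.992
t 1.43 chest tcp [-212.9  624.3  234.7] tool in chest [[-0.001, 0.032, 0.999], [0.0, 0.999, -0.032], [-1.0, 0.0, -0.001]] F chest [ 0.5 -0.2 -0.2] gap 91.1
shift cm tool [ -0.06 -59.05  16.68]
```

```bash
python3 -m crank '[{"rx":1.8,"ry":0,"rz":0,"x":0,"y":-5.8,"z":1.6,"hand":9.1},{"rx":0,"ry":0,"rz":0,"x":0,"y":-5.8,"z":1.8,"hand":9.1},{"rx":0,"ry":0,"rz":0,"x":0,"y":-5.8,"z":1.8,"hand":9.1},{"rx":0,"ry":0,"rz":0,"x":0,"y":-5.8,"z":1.8,"hand":9.1},{"rx":0,"ry":0,"rz":0,"x":0,"y":-5.8,"z":1.8,"hand":9.1}]'
python3 -c "
from h import *
st((-65,28.8,235))"
```

```text
time_s: 2.05
eef_pos: [390.8, 342.2, 234.0]
ee_rot: [[-0.001, -0.235, 0.972], [0.005, 0.972, 0.235], [-1.0, 0.005, 0.0]]
force: [1.0, -0.3, -0.5]
finger_gap: 0.992
t 2.05 chest tcp [-142.3  329.2  234. ] tool in chest [[0.0, 0.054, 0.999], [0.005, 0.999, -0.054], [-1.0, 0.005, 0.0]] F chest [ 0.9 -0.5 -0.5] gap 91.1
shift cm tool [ -0.26 -29.58   9.35]
```

```bash
python3 -m crank '[{"rx":-3.0,"ry":0,"rz":0,"x":0,"y":-5.8,"z":1.7,"hand":9.1},{"rx":0,"ry":0,"rz":0,"x":0,"y":-5.8,"z":1.5,"hand":9.1},{"rx":0,"ry":0,"rz":0,"x":0,"y":-5.8,"z":1.5,"hand":9.1},{"rx":0,"ry":0,"rz":0,"x":0,"y":-5.8,"z":1.5,"hand":9.1},{"rx":0,"ry":0,"rz":0,"x":0,"y":-5.8,"z":1.5,"hand":9.1}]'
python3 -c "
from h import *
st((-65,28.8,235))"
```

```text
time_s: 2.68
eef_pos: [549.9, 76.7, 234.8]
ee_rot: [[0.004, -0.288, 0.957], [0.008, 0.957, 0.288], [-1.0, 0.007, 0.006]]
force: [0.4, 1.0, 0.6]
finger_gap: 0.991
t 2.67 chest tcp [-66.2  29.3 234.8] tool in chest [[0.006, -0.001, 1.0], [0.007, 1.0, 0.001], [-1.0, 0.007, 0.006]] F chest [0.7 0.9 0.6] gap 91.0
shift cm tool [-0.02 -0.05  0.12]
```

```bash
python3 -m crank '[{"rx":0,"ry":0,"rz":0,"x":4,"y":0,"z":0,"hand":9.1},{"rx":0,"ry":0,"rz":0,"x":3,"y":0,"z":0,"hand":9.1},{"rx":0,"ry":0,"rz":0,"x":1.5,"y":0,"z":0,"hand":9.1}]'
python3 -c "
from h import *
st((-65,28.8,150))
for c,b in (('scene',(240,150)),('top',(230,170))):
    im=manip.camera(c); cv2.imwrite('pics/%s1.png'%c,cv2.resize(im[b[1]:b[1]+120,b[0]:b[0]+130],None,fx=4,fy=4,interpolation=cv2.INTER_CUBIC))
a=[cv2.imread('pics/%s1.png'%c) for c in('scene','top')]
cv2.imwrite('pics/b1.png',cv2.resize(np.hstack(a),(800,369)))
"
```

```text
time_s: 3.05
eef_pos: [555.5, 69.6, 150.2]
ee_rot: [[0.012, -0.277, 0.961], [0.006, 0.961, 0.277], [-1.0, 0.003, 0.013]]
force: [0.3, 1.2, -0.2]
finger_gap: 0.986
t 3.05 chest tcp [-62.9  20.9 150.2] tool in chest [[0.013, 0.01, 1.0], [0.003, 1.0, -0.01], [-1.0, 0.003, 0.013]] F chest [ 0.7  1.1 -0.2] gap 90.5
shift cm tool [ 0.02  0.79 -0.22]
```

View pics/b1.png

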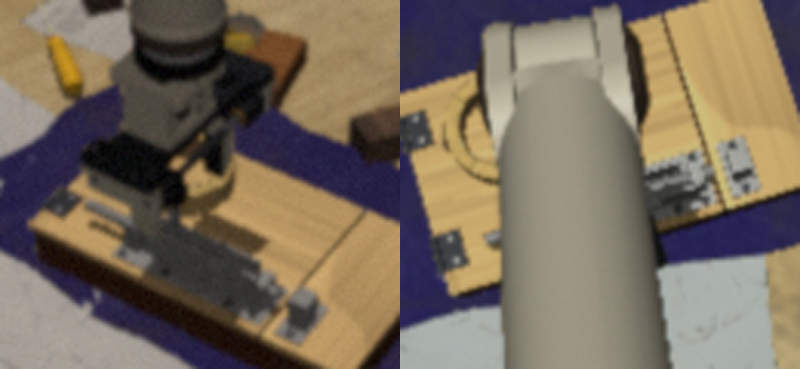

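The knob sits between the two fingers. The tool is 8 mm off in y, so I correct that and close gently.

```bash
python3 -m crank '[{"rx":0,"ry":0,"rz":0,"x":0,"y":0.8,"z":-0.2,"hand":9.1},{"rx":0,"ry":0,"rz":0,"x":0,"y":0,"z":0,"hand":2.4},{"rx":0,"ry":0,"rz":0,"x":0,"y":0,"z":0,"hand":2.4},{"rx":0,"ry":0,"rz":0,"x":0,"y":0,"z":0,"hand":2.4},{"rx":0,"ry":0,"rz":0,"x":0,"y":0,"z":0,"hand":2.4}]' 6
python3 -c "
from h import *
st((-65,28.8,150))"
```

```text
time_s: 3.78
eef_pos: [552.4, 80.2, 153.9]
ee_rot: [[0.016, -0.281, 0.96], [0.008, 0.96, 0.281], [-1.0, 0.003, 0.018]]
force: [0.4, 0.0, 0.2]
finger_gap: 0.604
t 3.77 chest tcp [-62.7  31.8 153.9] tool in chest [[0.018, 0.006, 1.0], [0.003, 1.0, -0.006], [-1.0, 0.003, 0.018]] F chest [ 0.4 -0.1  0.2] gap 55.4
shift cm tool [ 0.39 -0.31 -0.23]
```

```bash
python3 -m crank '[{"rx":0,"ry":0,"rz":0,"x":0.4,"y":-0.3,"z":-0.2,"hand":2.4},{"rx":0,"ry":0,"rz":0,"x":0,"y":0,"z":0,"hand":2.4},{"rx":0,"ry":0,"rz":0,"x":0,"y":0,"z":0,"hand":2.4},{"rx":0,"ry":0,"rz":0,"x":0,"y":0,"z":0,"hand":2.4}]' 6
python3 -c "
from h import *
st((-65,28.8,150))"
```

```text
time_s: 4.28
eef_pos: [551.3, 76.1, 149.5]
ee_rot: [[0.016, -0.28, 0.96], [0.008, 0.96, 0.28], [-1.0, 0.003, 0.017]]
force: [0.2, 0.9, 0.5]
finger_gap: 0.301
t 4.28 chest tcp [-65.   28.3 149.5] tool in chest [[0.018, 0.007, 1.0], [0.003, 1.0, -0.007], [-1.0, 0.003, 0.017]] F chest [0.4 0.8 0.5] gap 27.6
shift cm tool [-0.05  0.05  0.  ]
```

Gap is 27.6 mm, so the knob is held. Now I slide the bolt.

```bash
python3 -m crank '[{"rx":0,"ry":0,"rz":0,"x":0,"y":-0.8,"z":0,"hand":2.4},{"rx":0,"ry":0,"rz":0,"x":0,"y":-0.8,"z":0,"hand":2.4},{"rx":0,"ry":0,"rz":0,"x":0,"y":-0.8,"z":0,"hand":2.4},{"rx":0,"ry":0,"rz":0,"x":0,"y":-0.8,"z":0,"hand":2.4},{"rx":0,"ry":0,"rz":0,"x":0,"y":0,"z":0,"hand":2.4}]' 8
python3 -c "
from h import *
st((-65,-25,150))"
```

```text
time_s: 4.9
eef_pos: [561.2, 43.4, 149.6]
ee_rot: [[0.016, -0.28, 0.96], [0.009, 0.96, 0.28], [-1.0, 0.004, 0.018]]
force: [0.1, -1.0, 0.1]
finger_gap: 0.296
t 4.9 chest tcp [-65.   -5.9 149.6] tool in chest [[0.018, 0.007, 1.0], [0.004, 1.0, -0.007], [-1.0, 0.004, 0.018]] F chest [-0.2 -1.   0.1] gap 27.1
shift cm tool [-0.05 -1.91  0.01]
```

```bash
python3 -m crank '[{"rx":0,"ry":0,"rz":0,"x":0,"y":-0.8,"z":0,"hand":2.4},{"rx":0,"ry":0,"rz":0,"x":0,"y":-0.7,"z":0,"hand":2.4},{"rx":0,"ry":0,"rz":0,"x":0,"y":-0.2,"z":0,"hand":2.4},{"rx":0,"ry":0,"rz":0,"x":0,"y":0,"z":0,"hand":2.4}]' 8
python3 -c "
from h import *
st((-65,-26,150))
im=manip.camera('scene');cv2.imwrite('pics/s2.png',cv2.resize(im[180:280,250:370],None,fx=6,fy=6,interpolation=cv2.INTER_CUBIC))"
```

```text
time_s: 5.4
eef_pos: [566.3, 26.3, 149.6]
ee_rot: [[0.016, -0.28, 0.96], [0.009, 0.96, 0.28], [-1.0, 0.004, 0.018]]
force: [0.1, 2.2, 0.6]
finger_gap: 0.294
t 5.4 chest tcp [-64.9 -23.8 149.6] tool in chest [[0.018, 0.007, 1.0], [0.004, 1.0, -0.007], [-1.0, 0.004, 0.018]] F chest [0.7 2.1 0.6] gap 27.0
shift cm tool [-0.04 -0.22 -0.  ]
```

View pics/s2.png

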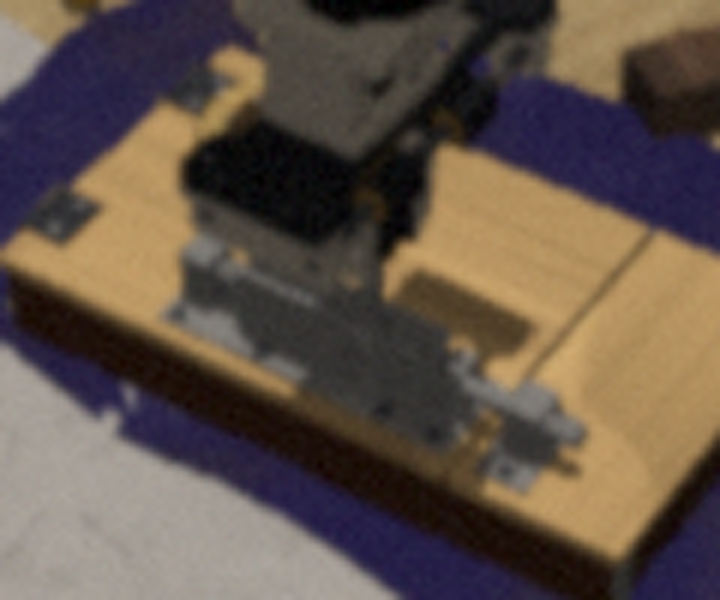

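The bolt now goes through the keeper (its end shows at about px (345,252)). Next I lean the handle forward to just short of the plate, then feel.

```bash
python3 -m crank '[{"rx":0,"ry":0,"rz":0,"x":0,"y":-0.1,"z":-0.7,"hand":2.4},{"rx":0,"ry":0,"rz":0,"x":0.1,"y":0,"z":-0.7,"hand":2.4},{"rx":0,"ry":0,"rz":0,"x":0,"y":0,"z":-0.3,"hand":2.4},{"rx":0,"ry":0,"rz":0,"x":0,"y":0,"z":0,"hand":2.4}]' 8
python3 -c "
from h import *
st((-65,-26,150))"
```

```text
time_s: 5.95
eef_pos: [551.4, 21.0, 149.3]
ee_rot: [[0.022, -0.281, 0.959], [0.01, 0.96, 0.281], [-1.0, 0.003, 0.024]]
force: [1.7, 1.4, -0.3]
finger_gap: 0.296
t 5.95 chest tcp [-80.7 -24.5 149.3] tool in chest [[0.024, 0.006, 1.0], [0.003, 1.0, -0.006], [-1.0, 0.003, 0.024]] F chest [ 2.   0.8 -0.3] gap 27.2
shift cm tool [-0.04 -0.14  1.58]
```

```bash
python3 -m crank '[{"rx":0,"ry":0,"rz":0,"x":0.1,"y":0,"z":-0.3,"hand":2.4},{"rx":0,"ry":0,"rz":0,"x":0,"y":0,"z":-0.2,"hand":2.4}]' 8
python3 -c "
from h import *
st((-85,-26,150))"
python3 -m crank '[{"rx":0,"ry":0,"rz":0,"x":0,"y":0,"z":-0.2,"hand":2.4}]' 8
python3 -c "
from h import *
st((-85,-26,150))"
```

```text
time_s: 6.2
eef_pos: [546.8, 19.7, 148.2]
ee_rot: [[0.023, -0.281, 0.959], [0.01, 0.96, 0.281], [-1.0, 0.003, 0.025]]
force: [3.3, 0.9, -1.7]
finger_gap: 0.299
t 6.2 chest tcp [-85.5 -24.5 148.2] tool in chest [[0.025, 0.006, 1.0], [0.003, 1.0, -0.006], [-1.0, 0.003, 0.025]] F chest [ 3.5 -0.1 -1.7] gap 27.5
shift cm tool [-0.18 -0.15  0.06]
time_s: 6.32
eef_pos: [544.6, 19.0, 147.8]
ee_rot: [[0.022, -0.281, 0.959], [0.01, 0.96, 0.281], [-1.0, 0.003, 0.024]]
force: [2.0, 1.4, -0.9]
finger_gap: 0.294
t 6.33 chest tcp [-87.8 -24.5 147.8] tool in chest [[0.024, 0.006, 1.0], [0.003, 1.0, -0.006], [-1.0, 0.003, 0.024]] F chest [ 2.3  0.7 -0.9] gap 27.0
shift cm tool [-0.21 -0.14  0.29]
```

```bash
python3 -m crank '[{"rx":0,"ry":0,"rz":0,"x":0.1,"y":0,"z":-0.3,"hand":2.4}]' 8
python3 -c "
from h import *
st((-85,-26,150))"
```

```text
time_s: 6.45
eef_pos: [541.9, 18.1, 146.8]
ee_rot: [[0.023, -0.281, 0.959], [0.01, 0.96, 0.281], [-1.0, 0.003, 0.025]]
force: [2.0, 1.6, 2.4]
finger_gap: 0.297
t 6.45 chest tcp [-90.7 -24.6 146.8] tool in chest [[0.025, 0.006, 1.0], [0.003, 1.0, -0.006], [-1.0, 0.003, 0.025]] F chest [2.4 0.9 2.4] gap 27.3
shift cm tool [-0.3  -0.14  0.58]
```

```bash
python3 -m crank '[{"rx":0,"ry":0,"rz":0,"x":0.1,"y":0,"z":-0.3,"hand":2.4},{"rx":0,"ry":0,"rz":0,"x":0.2,"y":0,"z":-0.3,"hand":2.4}]' 8
python3 -c "
from h import *
st((-85,-26,150))
im=manip.camera('scene');cv2.imwrite('pics/s3.png',cv2.resize(im[180:280,250:370],None,fx=6,fy=6,interpolation=cv2.INTER_CUBIC))"
```

```text
time_s: 6.7
eef_pos: [536.3, 16.4, 144.1]
ee_rot: [[0.024, -0.281, 0.959], [0.01, 0.96, 0.281], [-1.0, 0.003, 0.026]]
force: [1.9, 1.0, 1.0]
finger_gap: 0.296
t 6.7 chest tcp [-96.6 -24.6 144.1] tool in chest [[0.026, 0.006, 1.0], [0.002, 1.0, -0.006], [-1.0, 0.003, 0.026]] F chest [2.1 0.4 1. ] gap 27.2
shift cm tool [-0.56 -0.13  1.17]
```

View pics/s3.png

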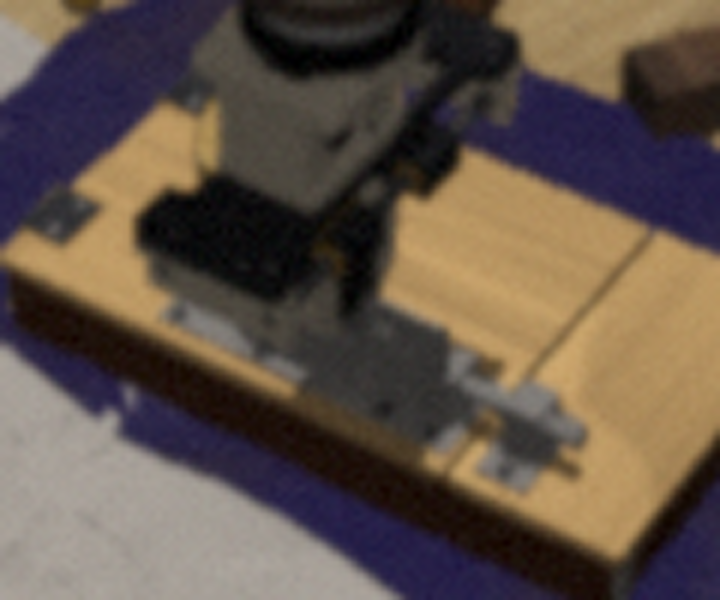

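The handle is at about 0.47 rad, past the 0.29 stop, with low force, so it is in the notch. I continue round the arc to about 0.8 rad and then push from above, since the rear finger would meet the bar.

```bash
python3 -m crank '[{"rx":0,"ry":0,"rz":0,"x":0.1,"y":0,"z":-0.5,"hand":2.4},{"rx":0,"ry":0,"rz":0,"x":0.2,"y":0,"z":-0.5,"hand":2.4},{"rx":0,"ry":0,"rz":0,"x":0.2,"y":0,"z":-0.5,"hand":2.4}]' 8
python3 -c "
from h import *
st((-115,-24.5,137))"
```

```text
time_s: 7.12
eef_pos: [521.3, 11.9, 136.5]
ee_rot: [[0.024, -0.281, 0.959], [0.009, 0.96, 0.281], [-1.0, 0.002, 0.026]]
force: [8.7, 1.5, -9.4]
finger_gap: 0.299
t 7.12 chest tcp [-112.2  -24.6  136.5] tool in chest [[0.026, 0.006, 1.0], [0.002, 1.0, -0.006], [-1.0, 0.002, 0.026]] F chest [ 8.7 -1.1 -9.4] gap 27.4
shift cm tool [-0.06  0.01 -0.28]
```

That force is purely radial (a lift on the ball), so the plate is not loaded. I release and go over the knob.

```bash
python3 -m crank '[{"rx":0,"ry":0,"rz":0,"x":0.1,"y":0,"z":0,"hand":5.5},{"rx":0,"ry":0,"rz":0,"x":0,"y":0,"z":0,"hand":5.5},{"rx":0,"ry":0,"rz":0,"x":-1.5,"y":0,"z":0,"hand":5.5},{"rx":0,"ry":0,"rz":0,"x":-2.0,"y":0,"z":0,"hand":5.5},{"rx":0,"ry":0,"rz":0,"x":-0.5,"y":0,"z":0,"hand":0}]' 20
python3 -m crank '[{"rx":0,"ry":0,"rz":0,"x":0,"y":0,"z":0.5,"hand":0},{"rx":0,"ry":0,"rz":0,"x":0,"y":0,"z":0,"hand":0},{"rx":0,"ry":0,"rz":0,"x":0,"y":0,"z":0,"hand":0}]' 20
python3 -c "
from h import *
st((-112,-24.5,157))
im=manip.camera('scene');cv2.imwrite('pics/s4.png',cv2.resize(im[180:280,250:370],None,fx=6,fy=6,interpolation=cv2.INTER_CUBIC))
print(manip.landmark_of('scene','knob'))"
```

```text
time_s: 7.75
eef_pos: [516.0, 9.9, 176.1]
ee_rot: [[0.015, -0.28, 0.96], [0.008, 0.96, 0.28], [-1.0, 0.003, 0.017]]
force: [1.3, -0.2, -0.6]
finger_gap: 0.534
time_s: 8.12
eef_pos: [521.1, 11.4, 176.3]
ee_rot: [[0.015, -0.28, 0.96], [0.008, 0.96, 0.28], [-1.0, 0.003, 0.017]]
force: [-1.3, -0.4, 0.8]
finger_gap: 0.214
t 8.12 chest tcp [-112.6  -25.   176.3] tool in chest [[0.017, 0.007, 1.0], [0.003, 1.0, -0.007], [-1.0, 0.003, 0.017]] F chest [-1.3  0.   0.8] gap 19.7
shift cm tool [1.93 0.05 0.02]
[{'at': [0.4925, 0.4755], 'confidence': 0.6}]
```

View pics/s4.png

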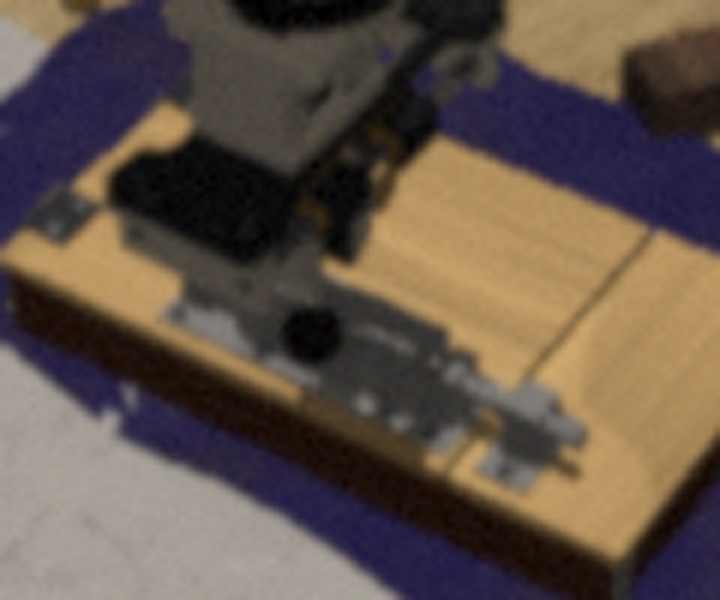

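The knob shows at about px (302,235) and the handle stays tilted in the notch. I work out its angle from this.

```bash
python3 -c "
from h import *
for t in np.arange(.3,1.5,.1): print(round(t,1),np.round(proj('scene',W(-65-70*np.sin(t),-24.5,82+70*np.cos(t))),1))"
python3 -m crank '[{"rx":0,"ry":0,"rz":0,"x":0,"y":0,"z":0,"hand":0},{"rx":0,"ry":0,"rz":0,"x":0,"y":0,"z":0,"hand":0}]' 20
```

```text
0.3 [307.7 224. ]
0.4 [306.3 226. ]
0.5 [305.  228.2]
0.6 [303.8 230.4]
0.7 [302.6 232.8]
0.8 [301.6 235.2]
0.9 [300.6 237.5]
1.0 [299.8 239.9]
1.1 [299.1 242.3]
1.2 [298.5 244.5]
1.3 [298.1 246.7]
1.4 [297.8 248.8]
time_s: 8.48
eef_pos: [520.6, 11.4, 175.7]
ee_rot: [[0.014, -0.28, 0.96], [0.008, 0.96, 0.28], [-1.0, 0.003, 0.016]]
force: [-0.7, 0.5, 0.6]
finger_gap: 0.003
```

```bash
python3 -m crank '[{"rx":0,"ry":0,"rz":0,"x":1.8,"y":0,"z":0,"hand":0},{"rx":0,"ry":0,"rz":0,"x":0.6,"y":0,"z":-0.3,"hand":0},{"rx":0,"ry":0,"rz":0,"x":0.5,"y":0,"z":-0.3,"hand":0}]' 20
python3 -c "
from h import *
st((-121,-24.5,142))"
```

```text
time_s: 8.85
eef_pos: [514.7, 9.6, 146.5]
ee_rot: [[0.014, -0.28, 0.96], [0.007, 0.96, 0.28], [-1.0, 0.003, 0.015]]
force: [-0.1, 0.3, -0.1]
finger_gap: 0.004
t 8.85 chest tcp [-119.2  -25.   146.5] tool in chest [[0.015, 0.007, 1.0], [0.003, 1.0, -0.007], [-1.0, 0.003, 0.015]] F chest [-0.   0.3 -0.1] gap 0.4
shift cm tool [ 0.44  0.04 -0.19]
```

```bash
python3 -m crank '[{"rx":0,"ry":0,"rz":0,"x":0.5,"y":0,"z":-0.2,"hand":0},{"rx":0,"ry":0,"rz":0,"x":0.5,"y":0,"z":-0.3,"hand":0},{"rx":0,"ry":0,"rz":0,"x":0.5,"y":0,"z":-0.2,"hand":0}]' 20
python3 -c "
from h import *
st((-127,-24.5,129))"
```

```text
time_s: 9.22
eef_pos: [508.4, 7.6, 131.1]
ee_rot: [[0.015, -0.28, 0.96], [0.008, 0.96, 0.28], [-1.0, 0.003, 0.017]]
force: [0.5, -0.2, 0.4]
finger_gap: 0.007
t 9.22 chest tcp [-125.8  -25.1  131.1] tool in chest [[0.017, 0.007, 1.0], [0.003, 1.0, -0.007], [-1.0, 0.003, 0.017]] F chest [ 0.4 -0.3  0.4] gap 0.6
shift cm tool [ 0.21  0.05 -0.12]
```

```bash
python3 -m crank '[{"rx":0,"ry":0,"rz":0,"x":0.5,"y":0,"z":-0.2,"hand":0},{"rx":0,"ry":0,"rz":0,"x":0.4,"y":0,"z":-0.2,"hand":0},{"rx":0,"ry":0,"rz":0,"x":0.3,"y":0,"z":-0.1,"hand":0}]' 20
python3 -c "
from h import *
st((-131,-24.5,116))
im=manip.camera('scene');cv2.imwrite('pics/s5.png',cv2.resize(im[180:280,250:370],None,fx=6,fy=6,interpolation=cv2.INTER_CUBIC))"
```

```text
time_s: 9.6
eef_pos: [503.6, 6.2, 118.2]
ee_rot: [[0.016, -0.28, 0.96], [0.008, 0.96, 0.28], [-1.0, 0.003, 0.017]]
force: [0.9, 0.4, -0.3]
finger_gap: 0.005
t 9.6 chest tcp [-130.8  -25.   118.2] tool in chest [[0.017, 0.007, 1.0], [0.003, 1.0, -0.007], [-1.0, 0.003, 0.017]] F chest [ 1.   0.1 -0.3] gap 0.5
shift cm tool [ 0.22  0.05 -0.03]
```

View pics/s5.png

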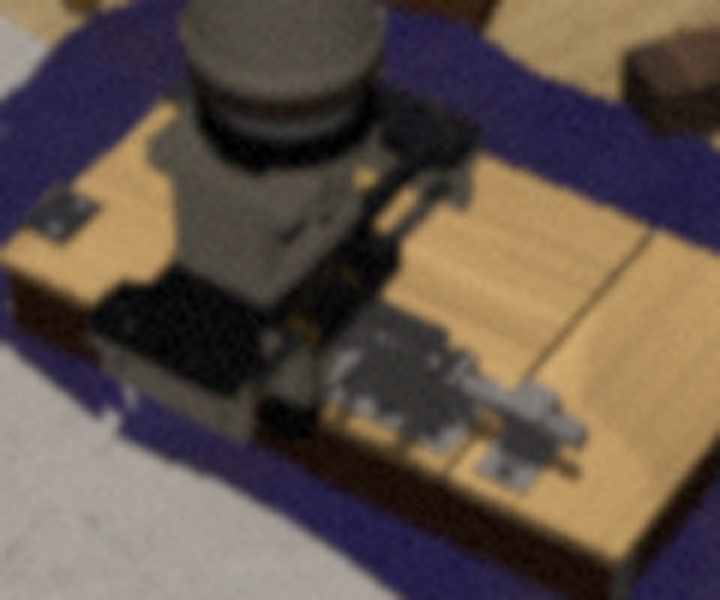

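The knob, at about px (298,249), is under the tips and nearly down. I press in 2 mm steps until there is a light force.

```bash
python3 -m crank '[{"rx":0,"ry":0,"rz":0,"x":0.2,"y":0,"z":0,"hand":0}]' 20
python3 -m crank '[{"rx":0,"ry":0,"rz":0,"x":0.1,"y":0,"z":0,"hand":0}]' 20
```

```text
time_s: 9.78
eef_pos: [503.5, 6.2, 116.0]
ee_rot: [[0.015, -0.28, 0.96], [0.008, 0.96, 0.28], [-1.0, 0.003, 0.017]]
force: [-3.0, 0.4, 10.9]
finger_gap: 0.004
time_s: 9.9
eef_pos: [503.6, 6.1, 115.9]
ee_rot: [[0.015, -0.28, 0.96], [0.008, 0.96, 0.28], [-1.0, 0.003, 0.017]]
force: [-5.9, -0.5, 14.1]
finger_gap: 0.003
```

The tips stop at TCP height 116, as predicted for 1.4 rad, with 11–14 N, so the handle is at the bottom. I lift off.

```bash
python3 -m crank '[{"rx":0,"ry":0,"rz":0,"x":-0.5,"y":0,"z":0,"hand":0},{"rx":0,"ry":0,"rz":0,"x":-4,"y":0,"z":0,"hand":0},{"rx":0,"ry":0,"rz":0,"x":-6,"y":0,"z":0,"hand":0},{"rx":0,"ry":0,"rz":0,"x":-6,"y":0,"z":0,"hand":0},{"rx":0,"ry":0,"rz":0,"x":0,"y":0,"z":0,"hand":0}]' 20
python3 -m crank '[{"rx":0,"ry":0,"rz":0,"x":0,"y":6,"z":0,"hand":0},{"rx":0,"ry":0,"rz":0,"x":0,"y":6,"z":0,"hand":0},{"rx":0,"ry":0,"rz":0,"x":0,"y":6,"z":0,"hand":0},{"rx":0,"ry":0,"rz":0,"x":0,"y":0,"z":0,"hand":0},{"rx":0,"ry":0,"rz":0,"x":0,"y":0,"z":0,"hand":0}]' 20
python3 -c "
from h import *
st()
a=[]
for c,b in (('scene',(240,170)),('top',(230,180))):
    im=manip.camera(c); a.append(cv2.resize(im[b[1]:b[1]+110,b[0]:b[0]+133],None,fx=3,fy=3,interpolation=cv2.INTER_CUBIC))
    print([(n,np.round([640*d['at'][1],480*d['at'][0]],1)) for n in('knob','cup','glue_bottle','tape_roll') for d in manip.landmark_of(c,n)[:1]])
cv2.imwrite('pics/end.png',np.hstack(a))"
```

```text
time_s: 10.52
eef_pos: [501.6, 5.0, 286.4]
ee_rot: [[0.016, -0.28, 0.96], [0.008, 0.96, 0.28], [-1.0, 0.003, 0.018]]
force: [0.6, 0.2, 0.3]
finger_gap: 0.004
time_s: 11.15
eef_pos: [449.8, 181.1, 284.8]
ee_rot: [[0.017, -0.277, 0.961], [0.007, 0.961, 0.277], [-1.0, 0.002, 0.018]]
force: [0.6, 0.6, 0.1]
finger_gap: 0.004
t 11.15 chest tcp [-132.1  157.9  284.8] tool in chest [[0.018, 0.01, 1.0], [0.002, 1.0, -0.01], [-1.0, 0.002, 0.018]] F chest [0.8 0.4 0.1] gap 0.4
[('knob', array([300.6, 249.8])), ('cup', array([211. , 205.4])), ('glue_bottle', array([400.9, 400.4])), ('tape_roll', array([302., 209.]))]
[('knob', array([314.1, 249.9])), ('cup', array([174.9, 275.4])), ('glue_bottle', array([474.1, 274.9])), ('tape_roll', array([264.1, 211.7]))]
```

View pics/end.png

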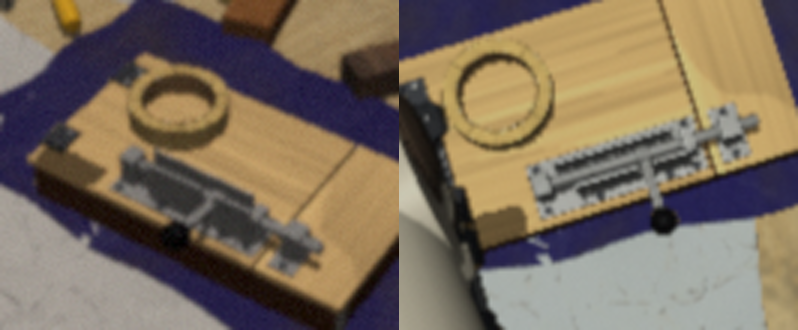

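```bash
python3 -c "
from h import *
k=C(tri([('scene',298.7,248.3),('top',318,253)]));print(k.round(1))
for t in(1.2,1.3,1.4):print(t,*[np.round(proj(c,W(-65-70*np.sin(t),-24.5,82+70*np.cos(t))),1) for c in('scene','top')])
manip.close_job()"
```

```text
[-128.5  -23.1   90.1]
1.2 [298.5 244.5] [318.6 252.4]
1.3 [298.1 246.7] [318.9 253.5]
1.4 [297.8 248.8] [319.1 254.4]
the job is handed in; nothing more can be done
```

The lid is bolted: I slid the bolt across into the keeper by its knob and turned the handle down to the bottom of the notch. I then let go and handed the job in at about 11.5 s of the 64 s.

- **Sliding:** I pinched the knob front and back and slid the bolt about 53 mm. At that point the picture showed its end through the keeper.
- **Finding the notch:** I leaned the handle forward in small steps. At 2–4 N it passed the 0.29 rad stop, so it was in the notch at the first try. I pinched it on to about 0.8 rad.
- **Turning down:** I then pushed it down from above with the fingers shut. It stopped at the height expected for 1.4 rad. I pressed it there with up to about 14 N vertical (about 15 N in all), below the 19 N limit at the knob. Then I drew the arm clear.

**Last checks:**
- The final pictures show the handle lying in the notch and the bolt in the keeper. The scene camera puts the handle at about 1.4 rad. The top camera gives about 1.25–1.3, within its pixel error.
- Finding the knob from both cameras put it at chest (-128, -23, 90) mm, against about (-134, -24.5, 94) expected. That is within the 5 mm or so that the other points were off.
- The network's knob position in the top picture was about 6 px from what I read off the picture.
- The cup and the glue bottle are where they were, within the detection noise. The tape roll read 6.5 px off in the scene picture and 2.5 px in the top one. I took that as noise and did not check it further. The tool never went near the roll, and it looks unmoved.

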